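# Walk the sticky cover of the router-bit case shut and bolt it

### The arm

A 6-joint arm with a two-finger parallel gripper is mounted at the origin on the work surface. World frame = base frame: x ahead of the robot, y to its left, z up, the work surface at z = 0. Lengths are in mm, angles in degrees, forces in N, time in s.
With the tool pointing down it reaches from about 325 to 900 mm from the base axis. Payload 3.5 kg.
Tool frame: the origin (TCP) lies between the finger pads; the fingertips stand 19 mm ahead of it and the grasp point (between the pads) is the TCP; z points along the fingers, y is the direction in which the jaws open and shut (so a half turn about z gives the same grasp; the last joint's range is limited). The gripper opens to 85 mm and grips with 20 to 120 N. Pads are 22 mm wide; open, the fingers measure 114 mm over their backs; the gripper's body (76 mm by 85 mm) begins 54 mm behind the grasp point. The pads swing forward as they close: fully open they stand 13 mm farther back than shut.
Start: joints at [67.414, 15.837, -1.513, 72.651, 0, 84.076], TCP at [179.206, 598.755, 250.313] pointing down, gripper open.
Joint ranges: [-178.77, 178.77], [-48.84, 107.48], [-61.69, 71.31], [-111.58, 123.2], [-90, 87.43], [-180, 180]. Speed limits (degrees/s): [147.25, 147.25, 180, 180, 180, 180].

### API

Orientations are given as [roll, pitch, yaw] about the fixed x, y, z axes, in that order (R = Rz(yaw) Ry(pitch) Rx(roll)).
In Python, from bench import env gives the robot as it stands.
- The arm moves only by the tool jog_arm, never from a script. Its argument "rows" is a list of rows, each an object with "grip": the closure in counts, from 0 (fully open) to 255 (shut); "travel": the shift along the tool's x, y, z each as a share of 0.1 m, from -1 to 1, a list of three; "rot": the turn, a rotation vector about the tool's x, y, z each as a share of pi rad, from -1 to 1, a list of three. In form: [{"grip": grip, "travel": [tx, ty, tz], "rot": [ax, ay, az]}, ...]. A call has 1 to 8 rows; each row is the pose to reach, as a shift and turn from the pose commanded when the call began, along the tool's axes at that moment, turning the shorter way round; what a row does not reach only later rows make up. A row lasts 1/8 s, in which the tool goes at most 62.5 mm and 10.7 degrees, less where a joint would pass 70% of its speed; a pose out of reach is approached as far as the arm can. A call with a number of a shift or a turn outside -1 to 1 is refused whole. A call with a gripper value outside its range is refused whole. The fingers move at their own pace and stop on an object; "grip_force" is the grip in N (left out, the last holds). Time passes only in rows, so rows that repeat a pose let the fingers close. It gives the time, the measured TCP pose, the force and the opening at its end, in the units of the state.
- env.get_obs(): the state, without advancing time (a new reading comes with each control period).
- env.snapshot(name): name is "scene" or "top"; returns (picture, depth): 420x560x3 uint8, red, green, blue; 420x560 float32, mm along the optical axis (not along the pixel's ray), 0 where there is no reading.
- env.get_calibration(name): a dict with "fx", "fy", "cx", "cy" (pixels), "eye" and "attitude" of the camera in the world. Camera axes: x right, y up, looking along -z (the intrinsics and any distortion apply to the point x, -y, -z); pixel columns grow to the right and rows downward; lengths in mm; the calibration is good to about 2 mm. A picture is of the moment at which its call begins. get_calibration takes no time and is no camera call.
- env.close_job(): hands the job in, once; it reports no verdict.
The state is a dict: "clock": time; "joints": joint angles; "dq": joint speeds; "effort": joint torques, N m; "eef_pos": TCP position; "eef_rot": TCP orientation; "contact_force": force on the tool from outside, world axes, zero at the start; "ft_torque": the same for the moment, N m; "width": finger opening in mm.
Only numpy, scipy, OpenCV 4.12 (cv2) and the standard library are available. Lean on these libraries where they do the work, as an engineer would, in place of code of your own. Each camera call takes 0.05 s, during which the arm holds its last target.

### The job

Close the sliding cover of the router-bit case: it sticks and jams when it goes crooked, so work it away from the robot a little at a time by its two knobs, left and right in turn and gently, until it is fully home and square against the far rim. Then slide the small bolt on the far rim fully across, so that it holds the cover's lug, gently too, let go, and leave the other things lying about as they are.

Things in the scene. Friction and masses are not known exactly. Their poses are not given: they have to be found in the camera images.
- case: low wooden router-bit case fixed to the bench, 340 (x) x 460 (y) x 60 mm tall. Origin: centre of its underside. Its x axis points away from the robot (give or take its yaw): the way the cover closes; y to the left. A dark wooden deck (top at z 67 mm) covers x -170 to -24 mm, an opening lies at x -24 to 110 mm, the far rim (top at z 60 mm) at x 110 to 170 mm.
- cover: clear sheet in an aluminium frame, 150 (x) x 412 (y) mm, 0.6 to 1 kg, top at z 60 mm of the case. Origin: centre of its top. It slides stickily, half its drag at each side: a push at one knob takes 4 to 9 N, more when pressed down. Pushed at one knob, that end alone goes ahead; turned 0.02 to 0.04 rad from square (its side play differs each time) it wedges hard and only a push at the other knob frees it. Over 25 N damages it.
- left_knob (a point): centre, half-way up, of the cover's left (+y) black upright round knob, 24 mm in diameter, 38 mm tall; its foot, on the cover's 24 mm wide leading rail, is 19 mm below this point. 300 mm from the other knob. One push moves it 10 to 27 mm from one wedged slant to the other, differing each time: feel for it. Axes as the cover's.
- right_knob (a point): centre of the right (-y) knob, the same as the left one.
- left_home (a point): point fixed to the case where the left knob's centre is when the cover is fully home; the cover's front then rests on the far rim, a hard stop. Axes as the case's.
- right_home (a point): the same for the right knob.
- bolt_knob (a point): centre, half-way up, of the upright steel knob of the barrel bolt on the far rim: cylinder 16 mm in diameter, 33 mm tall, its foot 17 mm below this point. The bolt's guides reach up to 13 mm below this point. It moves with the bolt along the case's y. A push over 25 N damages the bolt.
- bolt (a joint): travel of the bolt along the case's +y (to the left), m: 0 drawn back, 0.036 fully across. Drag about 3 N. Across, its tongue stands on the robot's side of the steel lug that reaches from the cover's left end over the far rim. It passes only if the cover is home to within about 3 mm, otherwise it strikes the lug.

How it is judged:
By the outcome, as a careful person would: the job done as asked, in the order asked, and still so for the second after the job is handed in, with the robot touching nothing.
It also fails if it takes over 72 s, if anything falls off the work surface, if the arm or the gripper's body presses on something with over 40 N, if the wrist force passes 120 N, or if a joint passes its speed limit or range.

## Working session

There is one attempt and no reset: what is moved stays moved. The work goes in short steps, Python scripts to look and compute and a tool call to move; the robot and the scene stay as the last step left them, time stands still between calls to the robot, and variables do not carry over. Pictures are saved under pics/ and viewed, and the job is handed in when it is done.

Besides the shell and the picture viewer there is one more tool, called as name(argument=value, ...), one argument or row to a line, values as JSON. jog_arm: Moves the arm, as the interface text tells. Its arguments: {"type":"object","properties":{"rows":{"type":"array"},"grip_force":{"type":"number"}},"required":["rows"]}

```bash
ls; mkdir -p pics
python3 - <<'E'
from bench import env
import cv2,numpy as np
print(env.get_obs())
for n in("scene","top"):
    p,d=env.snapshot(n); cv2.imwrite(f"pics/{n}0.png",p[:,:,::-1]); np.save(f"pics/{n}0.npy",d)
    print(n,env.get_calibration(n))
E
```

```text
pics
{'clock': 0.0, 'joints': array([ 6.74141856e+01,  1.58811788e+01, -1.59763294e+00,  7.26504926e+01,
       -1.35621409e-04,  8.40757455e+01]), 'dq': array([ 0.02522893, -0.02838265,  0.00026324,  0.09583881,  0.08805009,
        0.07817063]), 'effort': array([ 1.46483417e-03, -4.45506656e+01,  2.95202315e+01,  1.63813960e-02,
       -1.39157115e-05, -4.13307660e-06]), 'eef_pos': array([178.9248944 , 598.07747564, 249.12972128]), 'eef_rot': array([-1.79871372e+02, -1.32110568e-02,  1.63338425e+02]), 'contact_force': array([ 0.71938007,  0.50900073, -0.60826497]), 'ft_torque': array([ 0.00277488, -0.04562575, -0.02486532]), 'width': 85.28199127492366}
scene {'fx': 447.0082999492701, 'fy': 447.0082999492701, 'cx': 288.7789256956829, 'cy': 211.25925486550847, 'eye': array([ 923.92994646, -330.76121302,  508.95730947]), 'attitude': array([49.49667652, -1.12879948, 43.87183642])}
top {'fx': 504.00561013440375, 'fy': 504.00561013440375, 'cx': 279.4719151340339, 'cy': 199.27924415079434, 'eye': array([529.70682316,  10.14044552, 870.99622659]), 'attitude': array([  3.96751651,  -0.99488893, -90.83914931])}
```

View pics/scene0.png

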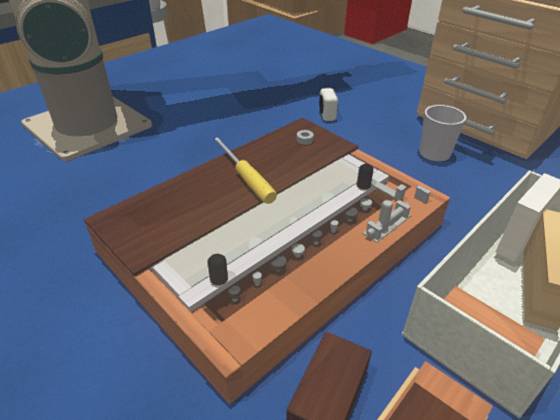

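View pics/top0.png

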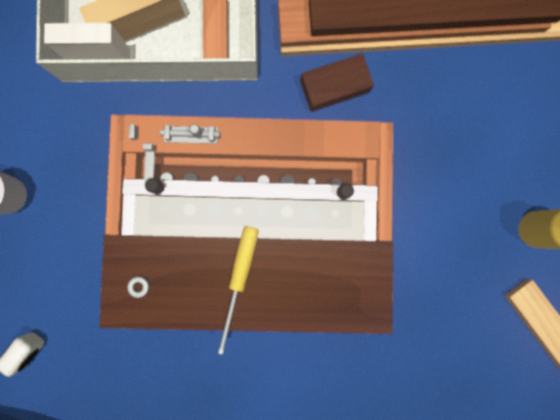

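The top view shows the left knob at about (154,186), the right knob at about (345,191) and the bolt knob at about (196,131). The lug is at (150,160), and the screwdriver lies on the deck at (245,260).

```bash
cat > h.py <<'E'
import numpy as np,cv2
from bench import env
from scipy.spatial.transform import Rotation as R
def cam(n):
    c=env.get_calibration(n); return c,R.from_euler('xyz',c['attitude'],degrees=True).as_matrix(),np.array(c['eye'])
def ray(n,u,v):
    c,M,e=cam(n); d=M@np.array([(u-c['cx'])/c['fx'],-(v-c['cy'])/c['fy'],-1.]); return e,d
def atz(n,u,v,z):
    e,d=ray(n,u,v); return e+d*(z-e[2])/d[2]
def proj(n,p):
    c,M,e=cam(n); q=M.T@(np.asarray(p)-e); return c['cx']+c['fx']*q[0]/-q[2], c['cy']-c['fy']*q[1]/-q[2]
def tri(uv1,uv2):
    A=[];b=[]
    for n,(u,v) in(("top",uv1),("scene",uv2)):
        e,d=ray(n,u,v); d=d/np.linalg.norm(d); P=np.eye(3)-np.outer(d,d); A.append(P);b.append(P@e)
    A_=np.vstack(A);b_=np.hstack(b); x=np.linalg.lstsq(A_,b_,rcond=None)[0]
    return x,np.linalg.norm(A_@x-b_)
def depthpt(n,dm,u,v):
    e,d=ray(n,u,v); return e+d*dm[int(round(v)),int(round(u))]
def crop(img,name,x0,y0,x1,y1,k):
    c=cv2.resize(img[y0:y1,x0:x1],None,fx=k,fy=k,interpolation=cv2.INTER_CUBIC)
    cv2.imwrite(name,c)
E
python3 - <<'E'
from h import *
t=cv2.imread('pics/top0.png');s=cv2.imread('pics/scene0.png')
crop(t,'pics/tl.png',95,105,235,205,5)
crop(t,'pics/tr.png',300,105,400,205,5)
crop(s,'pics/sr.png',335,140,465,250,6)
crop(s,'pics/sl.png',150,240,290,340,5)
E
```

```text
(no output)
```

View pics/tl.png

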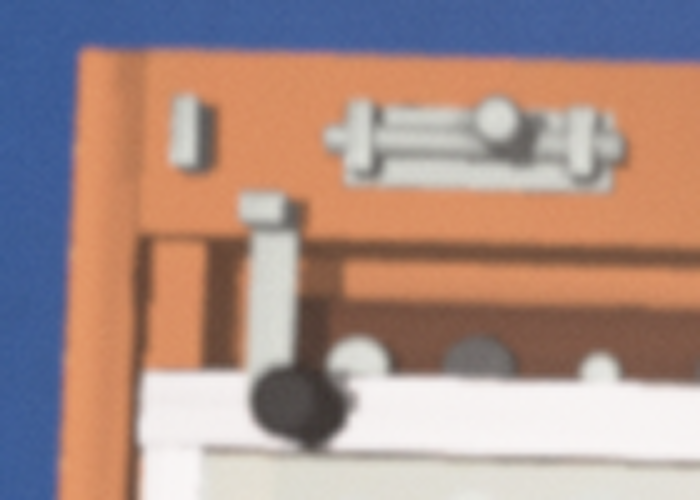

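View pics/tr.png

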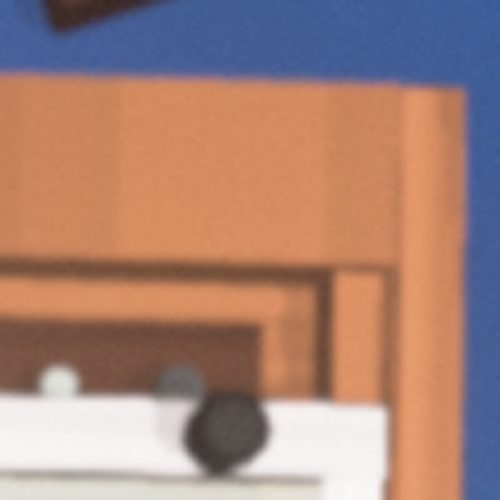

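View pics/sr.png

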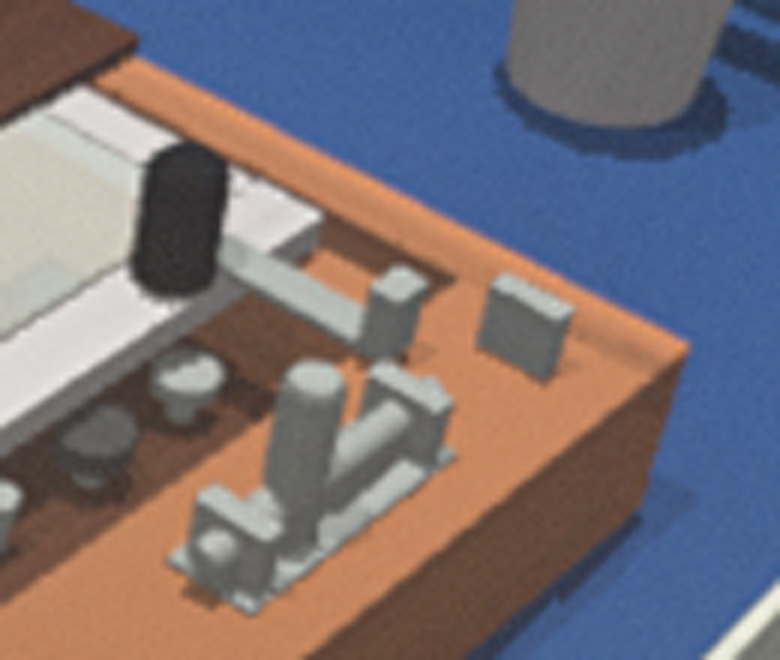

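View pics/sl.png

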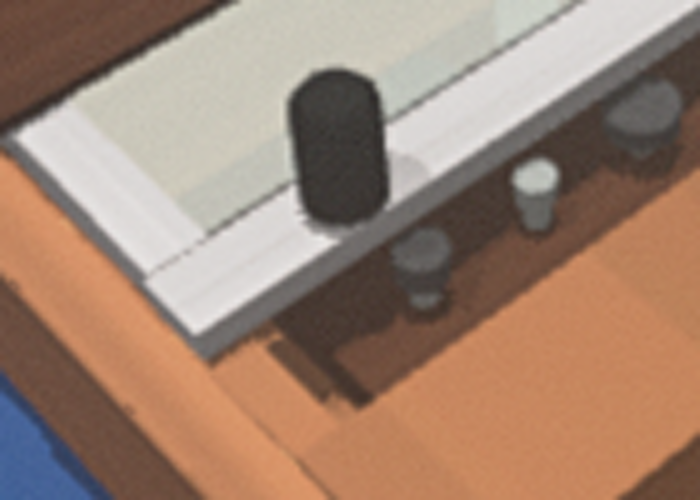

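Run:
```python
from h import *
def T(x,y,x0,y0,k): return x0+(x+.5)/k-.5, y0+(y+.5)/k-.5
np.set_printoptions(precision=1,suppress=True)
L=tri(T(285,398,95,105,5),T(190,163,335,140,6));print('Ltop',L)
Rr=tri(T(230,425,300,105,5),T(337,96,150,240,5));print('Rtop',Rr, np.linalg.norm(L[0]-Rr[0]))
B=tri(T(498,119,95,105,5),T(315,374,335,140,6));print('Btop',B)
d=np.load('pics/top0.npy')
for n,p in (('L',T(285,398,95,105,5)),('R',T(230,425,300,105,5)),('B',T(498,119,95,105,5))): print(n,depthpt('top',d,*p))
# case corners far: rim z60
for nm,p in (('farleft',T(82,50,95,105,5)),('farright',T(465,88,300,105,5))): print(nm,atz('top',*p,60))
for nm,p in (('deckNL',(100,327)),('deckNR',(392,332)),('deckFL',(104,235)),('deckFR',(393,241))): print(nm,atz('top',*p,67))
# rail front edge
for nm,p in (('railL',T(140,372,95,105,5)),('railR',T(388,403,300,105,5)),('rimInL',T(140,237,95,105,5)),('rimInR',T(390,268,300,105,5))): print(nm,atz('top',*p,60))
```

```text
Ltop (array([608.2, 191.1,  97.9]), np.float64(1.3904135924109855))
Rtop (array([ 596.3, -107.2,   97.1]), np.float64(1.2025329407605192)) 298.51949124148695
Btop (array([691.4, 123.8, 111.7]), np.float64(0.9651522273258086))
L [608.8 191.3  99.9]
R [ 596.5 -106.   100.4]
B [691.9 124.2 112.1]
farleft [727.1 266.6  60. ]
farright [ 709.7 -191.8   60. ]
deckNL [389.1 278.7  67. ]
deckNR [ 373.2 -179.    67. ]
deckFL [532.4 273.8  67. ]
deckFR [ 516.1 -184.9   67. ]
railL [621.8 247.2  60. ]
railR [ 606.5 -163.6   60. ]
rimInL [665.7 247.5  60. ]
rimInR [ 650.6 -165.5   60. ]
```

jog_arm(
  rows=[
    {"grip": 255,"travel": [-1,-1,0],"rot": [0,0,-0.081]},
    {"grip": 255,"travel": [-1,-1,0],"rot": [0,0,-0.081]},
    {"grip": 255,"travel": [-1,-1,0],"rot": [0,0,-0.081]},
    {"grip": 255,"travel": [-1,-1,0],"rot": [0,0,-0.081]},
  ],
  grip_force=40,
)

```text
clock: 0.6
eef_pos: [246.6, 473.7, 250.2]
eef_rot: [180.0, -0.0, 177.8]
contact_force: [0.6, -0.6, 0.4]
width: 12.2
```

jog_arm(
  rows=[
    {"grip": 255,"travel": [-1,-0.9,0],"rot": [0,0,0]},
    {"grip": 255,"travel": [-1,-0.9,0],"rot": [0,0,0]},
    {"grip": 255,"travel": [-1,-0.9,0],"rot": [0,0,0]},
  ],
)

```text
clock: 0.98
eef_pos: [345.0, 380.4, 250.4]
eef_rot: [180.0, 0.0, 177.7]
contact_force: [-0.1, -0.2, -0.1]
width: -0.3
```

jog_arm(
  rows=[
    {"grip": 255,"travel": [-1,-0.9,0.3],"rot": [0,0,0]},
    {"grip": 255,"travel": [-1,-0.9,0.3],"rot": [0,0,0]},
    {"grip": 255,"travel": [-1,-0.9,0.3],"rot": [0,0,0]},
  ],
)

```text
clock: 1.35
eef_pos: [441.0, 286.7, 219.2]
eef_rot: [-180.0, -0.1, 177.8]
contact_force: [-0.0, -0.3, -0.6]
width: -0.1
```

jog_arm(
  rows=[
    {"grip": 255,"travel": [-1,-0.9,0.3],"rot": [0,0,0]},
    {"grip": 255,"travel": [-1,-0.9,0.3],"rot": [0,0,0]},
    {"grip": 255,"travel": [-1,-0.9,0.3],"rot": [0,0,0]},
    {"grip": 255,"travel": [-1,-0.9,0.3],"rot": [0,0,0]},
  ],
)

```text
clock: 1.85
eef_pos: [536.1, 194.8, 190.0]
eef_rot: [180.0, -0.1, 177.9]
contact_force: [-0.9, -0.1, -0.0]
width: -0.0
```

jog_arm(
  rows=[
    {"grip": 255,"travel": [-0.37,0,0.4],"rot": [0,0,0]},
    {"grip": 255,"travel": [-0.37,0,0.8],"rot": [0,0,0]},
    {"grip": 255,"travel": [-0.37,0,1],"rot": [0,0,0]},
    {"grip": 255,"travel": [-0.37,0,1],"rot": [0,0,0]},
  ],
)

```text
clock: 2.35
eef_pos: [570.4, 194.1, 88.8]
eef_rot: [-180.0, -0.3, 178.1]
contact_force: [0.6, -0.6, -0.1]
width: -0.2
```

Run:
```python
from h import *
s=env.snapshot('scene')[0][:,:,::-1]; crop(s,'pics/s1.png',300,80,460,200,5)
o=env.get_obs();print(o['eef_pos'],o['contact_force'])
```

```text
[571.85313803 194.03806553  90.35757295] [ 0.18948736 -0.69029933  0.75310654]
```

View pics/s1.png

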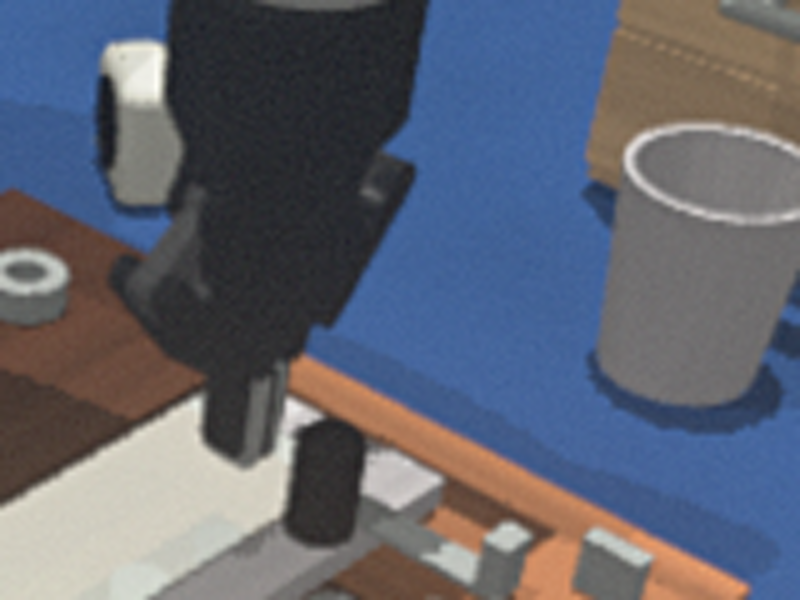

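The closed fingers stand behind the left knob. I'll approach slowly and feel for contact.

jog_arm(
  rows=[
    {"grip": 255,"travel": [-0.04,-0.02,0.04],"rot": [0,0,0]},
    {"grip": 255,"travel": [-0.08,-0.02,0.04],"rot": [0,0,0]},
    {"grip": 255,"travel": [-0.1,-0.02,0.04],"rot": [0,0,0]},
    {"grip": 255,"travel": [-0.12,-0.02,0.04],"rot": [0,0,0]},
    {"grip": 255,"travel": [-0.14,-0.02,0.04],"rot": [0,0,0]},
  ],
)

```text
clock: 3.02
eef_pos: [586.0, 189.7, 86.4]
eef_rot: [180.0, -0.2, 177.9]
contact_force: [-5.2, 0.5, 2.8]
width: 0.3
```

jog_arm(
  rows=[
    {"grip": 255,"travel": [-0.01,0,0],"rot": [0,0,0]},
    {"grip": 255,"travel": [-0.02,0,0],"rot": [0,0,0]},
  ],
)

```text
clock: 3.28
eef_pos: [588.6, 189.4, 86.2]
eef_rot: [-180.0, -0.1, 177.9]
contact_force: [-4.9, 0.1, 4.1]
width: -0.0
```

jog_arm(
  rows=[
    {"grip": 255,"travel": [-0.01,0,0],"rot": [0,0,0]},
    {"grip": 255,"travel": [-0.02,0,0],"rot": [0,0,0]},
  ],
)

```text
clock: 3.52
eef_pos: [591.1, 189.3, 86.3]
eef_rot: [-180.0, -0.0, 177.9]
contact_force: [-4.4, -0.4, 4.1]
width: -0.3
```

jog_arm(
  rows=[
    {"grip": 255,"travel": [-0.01,0,0],"rot": [0,0,0]},
  ],
)

```text
clock: 3.65
eef_pos: [592.2, 189.3, 86.3]
eef_rot: [-180.0, -0.0, 177.9]
contact_force: [-4.8, -1.9, 3.9]
width: 0.2
```

jog_arm(
  rows=[
    {"grip": 255,"travel": [-0.01,0,0],"rot": [0,0,0]},
  ],
)

```text
clock: 3.78
eef_pos: [592.9, 189.3, 86.2]
eef_rot: [-180.0, -0.0, 177.9]
contact_force: [-6.8, -1.3, 5.4]
width: -0.2
```

jog_arm(
  rows=[
    {"grip": 255,"travel": [-0.01,0,0],"rot": [0,0,0]},
  ],
)

```text
clock: 3.9
eef_pos: [593.4, 189.2, 86.2]
eef_rot: [-180.0, -0.1, 177.9]
contact_force: [-6.5, -1.2, 6.3]
width: -0.2
```

jog_arm(
  rows=[
    {"grip": 255,"travel": [0.12,0,0],"rot": [0,0,0]},
    {"grip": 255,"travel": [0.15,-0.5,0],"rot": [0,0,0]},
    {"grip": 255,"travel": [0.15,-1,0],"rot": [0,0,0]},
  ],
)

```text
clock: 4.28
eef_pos: [576.4, 89.7, 86.5]
eef_rot: [180.0, 0.2, 178.0]
contact_force: [0.8, 0.0, -0.1]
width: -0.0
```

jog_arm(
  rows=[
    {"grip": 255,"travel": [0,-0.6,0],"rot": [0,0,0]},
    {"grip": 255,"travel": [0,-1,0],"rot": [0,0,0]},
  ],
)

```text
clock: 4.53
eef_pos: [572.9, -12.2, 86.6]
eef_rot: [-180.0, 0.2, 177.8]
contact_force: [0.5, 0.7, -0.1]
width: -0.2
```

jog_arm(
  rows=[
    {"grip": 255,"travel": [0,-0.6,0],"rot": [0,0,0]},
    {"grip": 255,"travel": [0,-0.96,0],"rot": [0,0,0]},
    {"grip": 255,"travel": [0,-0.96,0],"rot": [0,0,0]},
  ],
)

```text
clock: 4.9
eef_pos: [569.7, -108.6, 86.7]
eef_rot: [-179.9, 0.2, 177.7]
contact_force: [0.5, 0.5, 1.1]
width: 0.1
```

jog_arm(
  rows=[
    {"grip": 255,"travel": [-0.02,0.02,0],"rot": [0,0,0]},
    {"grip": 255,"travel": [-0.04,0.02,0],"rot": [0,0,0]},
    {"grip": 255,"travel": [-0.06,0.02,0],"rot": [0,0,0]},
    {"grip": 255,"travel": [-0.08,0.02,0],"rot": [0,0,0]},
    {"grip": 255,"travel": [-0.1,0.02,0],"rot": [0,0,0]},
  ],
)

```text
clock: 5.52
eef_pos: [577.5, -103.1, 86.0]
eef_rot: [179.9, -0.1, 178.0]
contact_force: [-3.7, 1.8, 2.9]
width: 0.1
```

jog_arm(
  rows=[
    {"grip": 255,"travel": [-0.02,0,0],"rot": [0,0,0]},
    {"grip": 255,"travel": [-0.03,0,0],"rot": [0,0,0]},
  ],
)

```text
clock: 5.78
eef_pos: [581.3, -103.8, 85.9]
eef_rot: [179.9, -0.0, 177.9]
contact_force: [-3.2, 4.5, 0.5]
width: -0.0
```

jog_arm(
  rows=[
    {"grip": 255,"travel": [-0.01,0,0],"rot": [0,0,0]},
    {"grip": 255,"travel": [-0.02,0,0],"rot": [0,0,0]},
  ],
)

```text
clock: 6.02
eef_pos: [583.5, -104.4, 86.0]
eef_rot: [-180.0, -0.0, 177.9]
contact_force: [-2.5, 1.7, -1.5]
width: 0.2
```

jog_arm(
  rows=[
    {"grip": 255,"travel": [-0.01,0,0],"rot": [0,0,0]},
    {"grip": 255,"travel": [-0.02,0,0],"rot": [0,0,0]},
  ],
)

```text
clock: 6.28
eef_pos: [584.9, -104.4, 86.0]
eef_rot: [180.0, -0.1, 177.9]
contact_force: [-4.7, 2.3, 0.5]
width: -0.1
```

jog_arm(
  rows=[
    {"grip": 255,"travel": [-0.01,0,0],"rot": [0,0,0]},
    {"grip": 255,"travel": [-0.02,0,0],"rot": [0,0,0]},
  ],
)

```text
clock: 6.52
eef_pos: [586.1, -104.2, 85.9]
eef_rot: [180.0, -0.2, 177.9]
contact_force: [-6.3, 2.4, 1.0]
width: -0.0
```

jog_arm(
  rows=[
    {"grip": 255,"travel": [-0.01,0,0],"rot": [0,0,0]},
    {"grip": 255,"travel": [-0.02,0,0],"rot": [0,0,0]},
  ],
)

```text
clock: 6.78
eef_pos: [587.5, -104.1, 85.9]
eef_rot: [180.0, -0.2, 177.9]
contact_force: [-7.9, 3.4, 3.2]
width: 0.2
```

jog_arm(
  rows=[
    {"grip": 255,"travel": [-0.01,0,0],"rot": [0,0,0]},
  ],
)

```text
clock: 6.9
eef_pos: [588.2, -104.0, 85.9]
eef_rot: [179.9, -0.3, 177.9]
contact_force: [-8.2, 3.2, 2.9]
width: 0.1
```

jog_arm(
  rows=[
    {"grip": 255,"travel": [-0.01,0,0],"rot": [0,0,0]},
    {"grip": 255,"travel": [-0.02,0,0],"rot": [0,0,0]},
  ],
)

```text
clock: 7.15
eef_pos: [589.9, -103.8, 85.9]
eef_rot: [179.9, -0.3, 177.9]
contact_force: [-9.5, 4.6, 3.5]
width: 0.1
```

jog_arm(
  rows=[
    {"grip": 255,"travel": [-0.01,0,0],"rot": [0,0,0]},
  ],
)

```text
clock: 7.28
eef_pos: [590.6, -103.7, 85.8]
eef_rot: [179.9, -0.3, 177.9]
contact_force: [-9.0, 4.1, 3.4]
width: -0.2
```

jog_arm(
  rows=[
    {"grip": 255,"travel": [0.13,0,0],"rot": [0,0,0]},
    {"grip": 255,"travel": [0.16,0.5,0],"rot": [0,0,0]},
    {"grip": 255,"travel": [0.16,1,0],"rot": [0,0,0]},
  ],
)

```text
clock: 7.65
eef_pos: [583.2, -4.6, 87.6]
eef_rot: [-179.9, 0.3, 177.8]
contact_force: [0.4, 0.0, 0.3]
width: 0.0
```

jog_arm(
  rows=[
    {"grip": 255,"travel": [0,0.6,0],"rot": [0,0,0]},
    {"grip": 255,"travel": [0,1,0],"rot": [0,0,0]},
  ],
)

```text
clock: 7.9
eef_pos: [587.0, 97.5, 87.6]
eef_rot: [-180.0, 0.3, 178.0]
contact_force: [1.3, -0.6, 0.2]
width: 0.1
```

jog_arm(
  rows=[
    {"grip": 255,"travel": [0,0.6,0],"rot": [0,0,0]},
    {"grip": 255,"travel": [0,0.96,0],"rot": [0,0,0]},
    {"grip": 255,"travel": [0,0.96,0],"rot": [0,0,0]},
  ],
)

```text
clock: 8.28
eef_pos: [590.5, 194.0, 87.6]
eef_rot: [180.0, 0.3, 178.1]
contact_force: [-0.7, -0.4, 0.4]
width: -0.1
```

jog_arm(
  rows=[
    {"grip": 255,"travel": [-0.02,-0.02,0.01],"rot": [0,0,0]},
    {"grip": 255,"travel": [-0.04,-0.02,0.01],"rot": [0,0,0]},
    {"grip": 255,"travel": [-0.06,-0.02,0.01],"rot": [0,0,0]},
    {"grip": 255,"travel": [-0.08,-0.02,0.01],"rot": [0,0,0]},
    {"grip": 255,"travel": [-0.1,-0.02,0.01],"rot": [0,0,0]},
  ],
)

```text
clock: 8.9
eef_pos: [598.4, 189.0, 85.3]
eef_rot: [-180.0, -0.0, 177.9]
contact_force: [-1.9, -1.1, 0.8]
width: -0.1
```

jog_arm(
  rows=[
    {"grip": 255,"travel": [-0.02,0,0],"rot": [0,0,0]},
    {"grip": 255,"travel": [-0.04,0,0],"rot": [0,0,0]},
  ],
)

```text
clock: 9.15
eef_pos: [600.8, 188.9, 85.1]
eef_rot: [-179.9, -0.2, 177.9]
contact_force: [-5.0, -1.0, 4.4]
width: -0.1
```

jog_arm(
  rows=[
    {"grip": 255,"travel": [-0.01,0,0],"rot": [0,0,0]},
    {"grip": 255,"travel": [-0.03,0,0],"rot": [0,0,0]},
  ],
)

```text
clock: 9.4
eef_pos: [604.7, 188.8, 85.1]
eef_rot: [-180.0, -0.1, 177.9]
contact_force: [-4.7, -1.2, 3.5]
width: -0.0
```

jog_arm(
  rows=[
    {"grip": 255,"travel": [-0.01,0,0],"rot": [0,0,0]},
    {"grip": 255,"travel": [-0.03,0,0],"rot": [0,0,0]},
  ],
)

```text
clock: 9.65
eef_pos: [608.1, 188.7, 85.2]
eef_rot: [-180.0, -0.0, 177.9]
contact_force: [-3.8, -2.9, 2.8]
width: -0.1
```

jog_arm(
  rows=[
    {"grip": 255,"travel": [-0.01,0,0],"rot": [0,0,0]},
    {"grip": 255,"travel": [-0.02,0,0],"rot": [0,0,0]},
  ],
)

```text
clock: 9.9
eef_pos: [609.3, 188.6, 85.1]
eef_rot: [-180.0, -0.1, 177.9]
contact_force: [-7.9, -2.6, 4.5]
width: -0.2
```

jog_arm(
  rows=[
    {"grip": 255,"travel": [-0.01,0,0],"rot": [0,0,0]},
  ],
)

```text
clock: 10.02
eef_pos: [609.7, 188.6, 85.1]
eef_rot: [-180.0, -0.2, 177.9]
contact_force: [-7.5, -2.0, 5.4]
width: 0.1
```

jog_arm(
  rows=[
    {"grip": 255,"travel": [0.13,0,0],"rot": [0,0,0]},
    {"grip": 255,"travel": [0.16,-0.5,0],"rot": [0,0,0]},
    {"grip": 255,"travel": [0.16,-1,0],"rot": [0,0,0]},
  ],
)

```text
clock: 10.4
eef_pos: [592.7, 89.6, 85.8]
eef_rot: [179.9, 0.2, 178.0]
contact_force: [0.6, -0.1, -0.7]
width: -0.0
```

jog_arm(
  rows=[
    {"grip": 255,"travel": [0,-0.6,0],"rot": [0,0,0]},
    {"grip": 255,"travel": [0,-1,0],"rot": [0,0,0]},
  ],
)

```text
clock: 10.65
eef_pos: [589.3, -12.4, 85.9]
eef_rot: [180.0, 0.2, 177.9]
contact_force: [-0.5, -0.4, 0.3]
width: -0.3
```

jog_arm(
  rows=[
    {"grip": 255,"travel": [0,-0.6,0],"rot": [0,0,0]},
    {"grip": 255,"travel": [0,-0.96,0],"rot": [0,0,0]},
    {"grip": 255,"travel": [0,-0.96,0],"rot": [0,0,0]},
  ],
)

```text
clock: 11.02
eef_pos: [586.0, -108.9, 85.9]
eef_rot: [-180.0, 0.2, 177.7]
contact_force: [-0.2, -0.2, -0.3]
width: 0.1
```

jog_arm(
  rows=[
    {"grip": 255,"travel": [-0.02,0,0],"rot": [0,0,0]},
    {"grip": 255,"travel": [-0.04,0,0],"rot": [0,0,0]},
    {"grip": 255,"travel": [-0.06,0,0],"rot": [0,0,0]},
    {"grip": 255,"travel": [-0.08,0,0],"rot": [0,0,0]},
    {"grip": 255,"travel": [-0.1,0,0],"rot": [0,0,0]},
  ],
)

```text
clock: 11.65
eef_pos: [593.3, -106.0, 85.1]
eef_rot: [180.0, -0.2, 178.0]
contact_force: [-5.3, 0.9, 2.8]
width: 0.2
```

jog_arm(
  rows=[
    {"grip": 255,"travel": [-0.02,0,0],"rot": [0,0,0]},
    {"grip": 255,"travel": [-0.04,0,0],"rot": [0,0,0]},
  ],
)

```text
clock: 11.9
eef_pos: [597.7, -106.3, 85.1]
eef_rot: [179.9, -0.1, 177.9]
contact_force: [-3.8, 1.4, 3.2]
width: -0.1
```

jog_arm(
  rows=[
    {"grip": 255,"travel": [-0.01,0,0],"rot": [0,0,0]},
    {"grip": 255,"travel": [-0.03,0,0],"rot": [0,0,0]},
  ],
)

```text
clock: 12.15
eef_pos: [601.3, -106.7, 85.1]
eef_rot: [180.0, -0.0, 177.9]
contact_force: [-3.9, 2.4, 2.5]
width: 0.0
```

jog_arm(
  rows=[
    {"grip": 255,"travel": [-0.01,0,0],"rot": [0,0,0]},
    {"grip": 255,"travel": [-0.02,0,0],"rot": [0,0,0]},
  ],
)

```text
clock: 12.4
eef_pos: [603.0, -106.9, 85.0]
eef_rot: [180.0, -0.1, 177.9]
contact_force: [-4.7, 2.8, 2.0]
width: -0.0
```

jog_arm(
  rows=[
    {"grip": 255,"travel": [-0.01,0,0],"rot": [0,0,0]},
    {"grip": 255,"travel": [-0.02,0,0],"rot": [0,0,0]},
  ],
)

```text
clock: 12.65
eef_pos: [603.9, -106.8, 85.0]
eef_rot: [180.0, -0.2, 177.9]
contact_force: [-6.7, 2.8, 3.3]
width: 0.2
```

jog_arm(
  rows=[
    {"grip": 255,"travel": [-0.01,0,0],"rot": [0,0,0]},
    {"grip": 255,"travel": [-0.02,0,0],"rot": [0,0,0]},
  ],
)

```text
clock: 12.9
eef_pos: [604.9, -106.7, 84.9]
eef_rot: [180.0, -0.3, 177.9]
contact_force: [-9.9, 3.9, 6.4]
width: 0.2
```

jog_arm(
  rows=[
    {"grip": 255,"travel": [-0.01,0,0],"rot": [0,0,0]},
    {"grip": 255,"travel": [-0.02,0,0],"rot": [0,0,0]},
  ],
)

```text
clock: 13.15
eef_pos: [606.2, -106.6, 84.9]
eef_rot: [179.9, -0.4, 177.9]
contact_force: [-10.2, 3.1, 6.5]
width: 0.0
```

jog_arm(
  rows=[
    {"grip": 255,"travel": [0.13,0,0],"rot": [0,0,0]},
    {"grip": 255,"travel": [0.17,0.5,0],"rot": [0,0,0]},
    {"grip": 255,"travel": [0.17,1,0],"rot": [0,0,0]},
  ],
)

```text
clock: 13.52
eef_pos: [597.6, -7.1, 86.1]
eef_rot: [-179.9, 0.3, 177.8]
contact_force: [0.5, -0.2, 0.5]
width: 0.2
```

jog_arm(
  rows=[
    {"grip": 255,"travel": [0,0.6,0],"rot": [0,0,0]},
    {"grip": 255,"travel": [0,1,0],"rot": [0,0,0]},
  ],
)

```text
clock: 13.78
eef_pos: [601.5, 94.9, 86.2]
eef_rot: [-180.0, 0.3, 178.0]
contact_force: [0.7, -0.6, 0.9]
width: 0.2
```

jog_arm(
  rows=[
    {"grip": 255,"travel": [0,0.6,0],"rot": [0,0,0]},
    {"grip": 255,"travel": [0,0.98,0],"rot": [0,0,0]},
    {"grip": 255,"travel": [0,0.98,0],"rot": [0,0,0]},
  ],
)

```text
clock: 14.15
eef_pos: [605.1, 193.6, 86.1]
eef_rot: [180.0, 0.3, 178.1]
contact_force: [0.6, 0.9, 0.5]
width: -0.0
```

jog_arm(
  rows=[
    {"grip": 255,"travel": [-0.02,-0.02,0],"rot": [0,0,0]},
    {"grip": 255,"travel": [-0.04,-0.02,0],"rot": [0,0,0]},
    {"grip": 255,"travel": [-0.06,-0.02,0],"rot": [0,0,0]},
    {"grip": 255,"travel": [-0.08,-0.02,0],"rot": [0,0,0]},
    {"grip": 255,"travel": [-0.1,-0.02,0],"rot": [0,0,0]},
  ],
)

```text
clock: 14.78
eef_pos: [613.1, 188.3, 85.2]
eef_rot: [-180.0, -0.0, 177.9]
contact_force: [-2.3, -0.2, 0.7]
width: 0.1
```

jog_arm(
  rows=[
    {"grip": 255,"travel": [-0.02,0,0],"rot": [0,0,0]},
    {"grip": 255,"travel": [-0.04,0,0],"rot": [0,0,0]},
  ],
)

```text
clock: 15.02
eef_pos: [615.9, 188.3, 85.1]
eef_rot: [-179.9, -0.1, 177.9]
contact_force: [-5.2, -3.2, 3.1]
width: -0.1
```

jog_arm(
  rows=[
    {"grip": 255,"travel": [-0.02,0,0],"rot": [0,0,0]},
    {"grip": 255,"travel": [-0.03,0,0],"rot": [0,0,0]},
  ],
)

```text
clock: 15.28
eef_pos: [620.1, 188.2, 85.1]
eef_rot: [-180.0, -0.0, 177.9]
contact_force: [-4.4, -2.8, 2.4]
width: -0.2
```

jog_arm(
  rows=[
    {"grip": 255,"travel": [-0.01,0,0],"rot": [0,0,0]},
    {"grip": 255,"travel": [-0.02,0,0],"rot": [0,0,0]},
  ],
)

```text
clock: 15.52
eef_pos: [622.2, 188.2, 85.2]
eef_rot: [-180.0, -0.0, 177.9]
contact_force: [-3.5, -2.1, 2.4]
width: -0.0
```

jog_arm(
  rows=[
    {"grip": 255,"travel": [-0.01,0,0],"rot": [0,0,0]},
    {"grip": 255,"travel": [-0.02,0,0],"rot": [0,0,0]},
  ],
)

```text
clock: 15.78
eef_pos: [623.5, 188.1, 85.1]
eef_rot: [-180.0, -0.1, 177.9]
contact_force: [-5.2, -2.7, 3.3]
width: 0.0
```

jog_arm(
  rows=[
    {"grip": 255,"travel": [-0.01,0,0],"rot": [0,0,0]},
  ],
)

```text
clock: 15.9
eef_pos: [623.9, 188.1, 85.1]
eef_rot: [-180.0, -0.2, 177.9]
contact_force: [-8.2, -2.9, 4.5]
width: -0.3
```

jog_arm(
  rows=[
    {"grip": 255,"travel": [0.13,0,0],"rot": [0,0,0]},
    {"grip": 255,"travel": [0.15,-0.5,0],"rot": [0,0,0]},
    {"grip": 255,"travel": [0.15,-1,0],"rot": [0,0,0]},
  ],
)

```text
clock: 16.27
eef_pos: [607.6, 89.2, 85.8]
eef_rot: [179.9, 0.2, 178.1]
contact_force: [0.6, -0.5, -0.6]
width: 0.1
```

jog_arm(
  rows=[
    {"grip": 255,"travel": [0,-0.6,0],"rot": [0,0,0]},
    {"grip": 255,"travel": [0,-1,0],"rot": [0,0,0]},
  ],
)

```text
clock: 16.52
eef_pos: [604.1, -12.8, 86.0]
eef_rot: [180.0, 0.2, 177.9]
contact_force: [1.0, -0.1, -0.8]
width: 0.1
```

jog_arm(
  rows=[
    {"grip": 255,"travel": [0,-0.6,0],"rot": [0,0,0]},
    {"grip": 255,"travel": [0,-0.96,0],"rot": [0,0,0]},
    {"grip": 255,"travel": [0,-0.96,0],"rot": [0,0,0]},
  ],
)

```text
clock: 16.9
eef_pos: [600.9, -109.4, 86.0]
eef_rot: [-180.0, 0.2, 177.7]
contact_force: [-0.1, 1.4, 0.4]
width: -0.2
```

jog_arm(
  rows=[
    {"grip": 255,"travel": [-0.02,0,0],"rot": [0,0,0]},
    {"grip": 255,"travel": [-0.04,0,0],"rot": [0,0,0]},
    {"grip": 255,"travel": [-0.06,0,0],"rot": [0,0,0]},
    {"grip": 255,"travel": [-0.08,0,0],"rot": [0,0,0]},
    {"grip": 255,"travel": [-0.1,0,0],"rot": [0,0,0]},
  ],
)

```text
clock: 17.52
eef_pos: [608.7, -106.6, 85.2]
eef_rot: [180.0, -0.1, 178.0]
contact_force: [-4.1, 1.0, 4.6]
width: -0.0
```

jog_arm(
  rows=[
    {"grip": 255,"travel": [-0.02,0,0],"rot": [0,0,0]},
    {"grip": 255,"travel": [-0.03,0,0],"rot": [0,0,0]},
  ],
)

```text
clock: 17.77
eef_pos: [611.7, -106.9, 85.1]
eef_rot: [179.9, -0.1, 177.9]
contact_force: [-4.0, 1.7, 2.6]
width: -0.2
```

jog_arm(
  rows=[
    {"grip": 255,"travel": [-0.01,0,0],"rot": [0,0,0]},
    {"grip": 255,"travel": [-0.02,0,0],"rot": [0,0,0]},
  ],
)

```text
clock: 18.02
eef_pos: [614.2, -107.1, 85.1]
eef_rot: [180.0, -0.0, 177.9]
contact_force: [-4.3, 2.7, 1.0]
width: -0.3
```

jog_arm(
  rows=[
    {"grip": 255,"travel": [-0.01,0,0],"rot": [0,0,0]},
    {"grip": 255,"travel": [-0.02,0,0],"rot": [0,0,0]},
  ],
)

```text
clock: 18.27
eef_pos: [616.5, -107.4, 85.1]
eef_rot: [180.0, -0.0, 177.9]
contact_force: [-2.8, 2.5, 1.4]
width: 0.2
```

jog_arm(
  rows=[
    {"grip": 255,"travel": [-0.01,0,0],"rot": [0,0,0]},
  ],
)

```text
clock: 18.4
eef_pos: [617.6, -107.6, 85.1]
eef_rot: [180.0, 0.0, 177.9]
contact_force: [-2.4, 2.3, -0.8]
width: 0.1
```

jog_arm(
  rows=[
    {"grip": 255,"travel": [-0.01,0,0],"rot": [0,0,0]},
  ],
)

```text
clock: 18.52
eef_pos: [617.9, -107.6, 85.1]
eef_rot: [-180.0, -0.1, 177.9]
contact_force: [-4.0, 1.7, 1.5]
width: -0.1
```

jog_arm(
  rows=[
    {"grip": 255,"travel": [-0.005,0,0],"rot": [0,0,0]},
  ],
)

```text
clock: 18.65
eef_pos: [617.9, -107.6, 85.0]
eef_rot: [-180.0, -0.1, 177.9]
contact_force: [-5.5, 2.1, 1.4]
width: 0.3
```

jog_arm(
  rows=[
    {"grip": 255,"travel": [-0.01,0,0],"rot": [0,0,0]},
  ],
)

```text
clock: 18.77
eef_pos: [618.1, -107.6, 85.0]
eef_rot: [-180.0, -0.2, 177.9]
contact_force: [-8.2, 2.8, 4.1]
width: -0.1
```

jog_arm(
  rows=[
    {"grip": 255,"travel": [-0.01,0,0],"rot": [0,0,0]},
  ],
)

```text
clock: 18.9
eef_pos: [618.2, -107.6, 85.0]
eef_rot: [-180.0, -0.3, 177.9]
contact_force: [-10.7, 2.1, 5.4]
width: 0.1
```

The right end has reached its hard stop. Next I'll finish the left end.

jog_arm(
  rows=[
    {"grip": 255,"travel": [0.13,0,0],"rot": [0,0,0]},
    {"grip": 255,"travel": [0.16,0.5,0],"rot": [0,0,0]},
    {"grip": 255,"travel": [0.16,1,0],"rot": [0,0,0]},
  ],
)

```text
clock: 19.27
eef_pos: [610.1, -7.5, 86.2]
eef_rot: [-179.9, 0.3, 177.8]
contact_force: [0.6, 0.5, -0.9]
width: -0.2
```

jog_arm(
  rows=[
    {"grip": 255,"travel": [0,0.6,0],"rot": [0,0,0]},
    {"grip": 255,"travel": [0,1,0],"rot": [0,0,0]},
  ],
)

```text
clock: 19.52
eef_pos: [613.9, 94.6, 86.2]
eef_rot: [-180.0, 0.3, 178.0]
contact_force: [0.5, -0.3, 0.3]
width: 0.0
```

jog_arm(
  rows=[
    {"grip": 255,"travel": [0,0.6,0],"rot": [0,0,0]},
    {"grip": 255,"travel": [0,0.98,0],"rot": [0,0,0]},
    {"grip": 255,"travel": [0,0.98,0],"rot": [0,0,0]},
  ],
)

```text
clock: 19.9
eef_pos: [617.4, 193.2, 86.2]
eef_rot: [180.0, 0.3, 178.1]
contact_force: [-0.2, 0.1, -0.3]
width: -0.4
```

jog_arm(
  rows=[
    {"grip": 255,"travel": [-0.02,-0.02,0],"rot": [0,0,0]},
    {"grip": 255,"travel": [-0.04,-0.02,0],"rot": [0,0,0]},
    {"grip": 255,"travel": [-0.06,-0.02,0],"rot": [0,0,0]},
    {"grip": 255,"travel": [-0.07,-0.02,0],"rot": [0,0,0]},
    {"grip": 255,"travel": [-0.08,-0.02,0],"rot": [0,0,0]},
  ],
)

```text
clock: 20.52
eef_pos: [623.9, 188.0, 85.3]
eef_rot: [180.0, 0.0, 177.9]
contact_force: [0.9, -0.1, 0.5]
width: -0.0
```

jog_arm(
  rows=[
    {"grip": 255,"travel": [-0.01,0,0],"rot": [0,0,0]},
    {"grip": 255,"travel": [-0.02,0,0],"rot": [0,0,0]},
  ],
)

```text
clock: 20.78
eef_pos: [625.7, 188.4, 85.3]
eef_rot: [-180.0, -0.0, 177.9]
contact_force: [-0.7, 0.0, 0.7]
width: 0.0
```

jog_arm(
  rows=[
    {"grip": 255,"travel": [-0.01,0,0],"rot": [0,0,0]},
    {"grip": 255,"travel": [-0.02,0,0],"rot": [0,0,0]},
  ],
)

```text
clock: 21.02
eef_pos: [626.3, 188.3, 85.2]
eef_rot: [-180.0, -0.2, 177.9]
contact_force: [-4.6, 0.2, 3.0]
width: 0.0
```

jog_arm(
  rows=[
    {"grip": 255,"travel": [-0.01,0,0],"rot": [0,0,0]},
  ],
)

```text
clock: 21.15
eef_pos: [627.7, 188.3, 85.2]
eef_rot: [-180.0, -0.1, 177.9]
contact_force: [-4.5, 0.5, 3.3]
width: -0.2
```

jog_arm(
  rows=[
    {"grip": 255,"travel": [-0.01,0,0],"rot": [0,0,0]},
  ],
)

```text
clock: 21.28
eef_pos: [629.2, 188.2, 85.2]
eef_rot: [-180.0, -0.1, 177.9]
contact_force: [-5.5, 0.2, 2.4]
width: 0.0
```

jog_arm(
  rows=[
    {"grip": 255,"travel": [-0.01,0,0],"rot": [0,0,0]},
  ],
)

```text
clock: 21.4
eef_pos: [629.7, 188.2, 85.1]
eef_rot: [180.0, -0.1, 177.9]
contact_force: [-7.8, -0.2, 4.5]
width: -0.2
```

jog_arm(
  rows=[
    {"grip": 255,"travel": [-0.01,0,0],"rot": [0,0,0]},
  ],
)

```text
clock: 21.52
eef_pos: [629.8, 188.2, 85.1]
eef_rot: [180.0, -0.2, 177.9]
contact_force: [-9.7, -0.2, 6.3]
width: -0.1
```

jog_arm(
  rows=[
    {"grip": 255,"travel": [-0.005,0,0],"rot": [0,0,0]},
  ],
)

```text
clock: 21.65
eef_pos: [629.8, 188.2, 85.1]
eef_rot: [180.0, -0.3, 177.9]
contact_force: [-9.5, -0.4, 6.7]
width: 0.2
```

jog_arm(
  rows=[
    {"grip": 255,"travel": [-0.005,0,0],"rot": [0,0,0]},
  ],
)

```text
clock: 21.78
eef_pos: [629.8, 188.2, 85.1]
eef_rot: [180.0, -0.3, 177.9]
contact_force: [-11.2, 0.8, 8.2]
width: 0.3
```

jog_arm(
  rows=[
    {"grip": 255,"travel": [0.15,0,0],"rot": [0,0,0]},
    {"grip": 255,"travel": [0.3,0,-0.4],"rot": [0,0,0]},
    {"grip": 255,"travel": [0.6,0,-0.8],"rot": [0,0,0]},
    {"grip": 255,"travel": [1,0,-1],"rot": [0,0,0]},
    {"grip": 255,"travel": [1,0,-1],"rot": [0,0,0]},
  ],
)

```text
clock: 22.4
eef_pos: [532.5, 192.1, 187.6]
eef_rot: [179.9, 0.3, 178.0]
contact_force: [0.7, -0.1, 0.0]
width: 0.1
```

Run:
```python
from h import *
for n in('top','scene'):
    p,d=env.snapshot(n); cv2.imwrite(f'pics/{n}2.png',p[:,:,::-1]); np.save(f'pics/{n}2.npy',d)
t=cv2.imread('pics/top2.png'); s=cv2.imread('pics/scene2.png')
a=cv2.resize(t[105:205,95:235],None,fx=4,fy=4,interpolation=2); b=cv2.resize(t[105:205,320:380],None,fx=4,fy=4,interpolation=2)
cv2.imwrite('pics/t2.png',np.hstack([a,b]))
crop(s,'pics/s2.png',335,140,465,250,6)
```

```text
(no output)
```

View pics/t2.png

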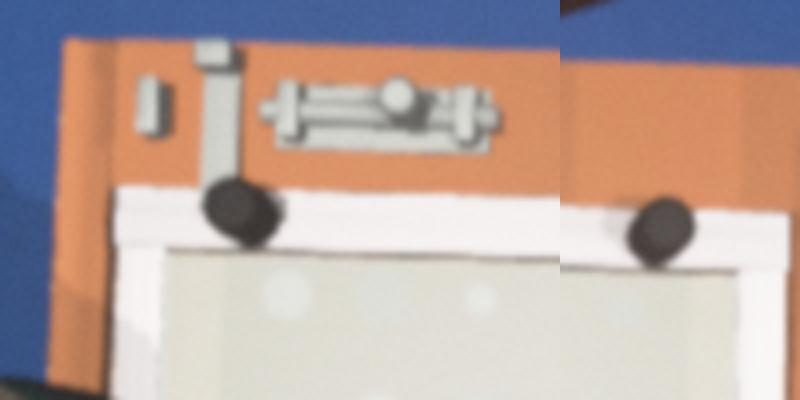

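View pics/s2.png

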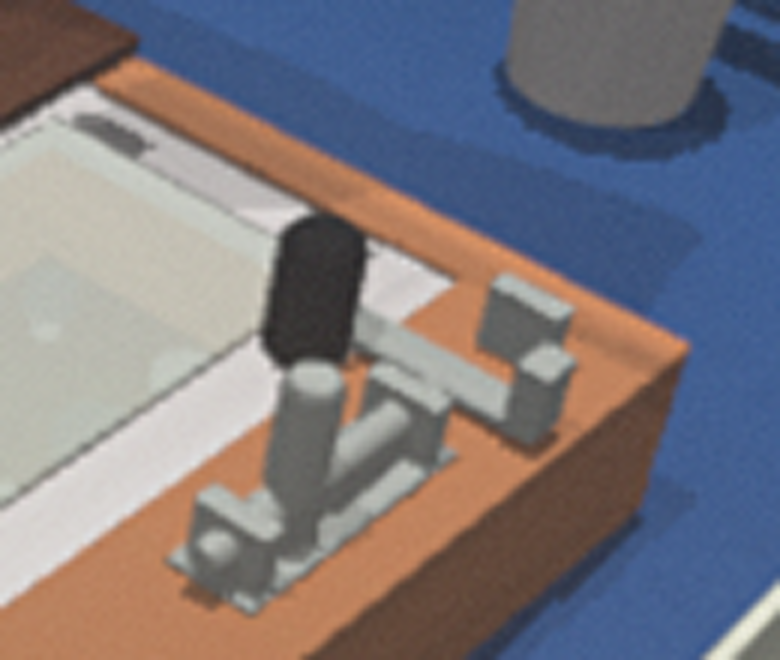

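View pics/scene2.png

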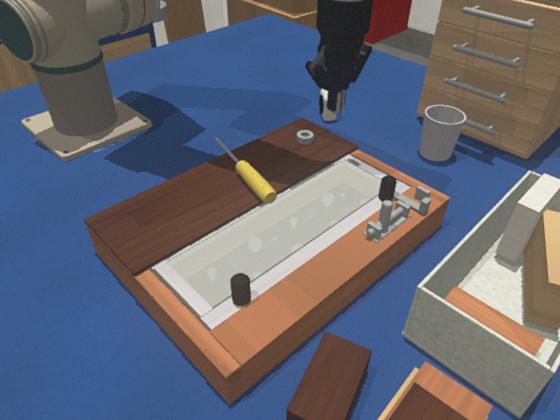

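jog_arm(
  rows=[
    {"grip": 255,"travel": [-0.5,-0.5,0],"rot": [0,0,0]},
    {"grip": 255,"travel": [-0.8,-1,0],"rot": [0,0,0]},
    {"grip": 255,"travel": [-0.8,-1,0],"rot": [0,0,0]},
  ],
)

```text
clock: 22.88
eef_pos: [612.5, 85.1, 184.1]
eef_rot: [-179.9, 0.1, 177.6]
contact_force: [-0.6, -0.2, 0.1]
width: 0.2
```

jog_arm(
  rows=[
    {"grip": 255,"travel": [-0.5,-0.04,0.2],"rot": [0,0,0]},
    {"grip": 255,"travel": [-0.8,-0.04,0.5],"rot": [0,0,0]},
    {"grip": 255,"travel": [-0.8,-0.04,0.5],"rot": [0,0,0]},
  ],
)

```text
clock: 23.25
eef_pos: [688.6, 81.8, 130.4]
eef_rot: [-180.0, -0.3, 177.9]
contact_force: [-0.8, 1.0, -0.2]
width: -0.2
```

jog_arm(
  rows=[
    {"grip": 255,"travel": [0,0,0.1],"rot": [0,0,0]},
    {"grip": 255,"travel": [0,0,0.2],"rot": [0,0,0]},
    {"grip": 255,"travel": [0,0,0.28],"rot": [0,0,0]},
    {"grip": 255,"travel": [0,0,0.28],"rot": [0,0,0]},
  ],
)

```text
clock: 23.75
eef_pos: [687.9, 82.1, 106.7]
eef_rot: [-180.0, -0.1, 177.9]
contact_force: [0.1, -0.0, -0.1]
width: -0.1
```

Run:
```python
from h import *
p=env.snapshot('scene')[0][:,:,::-1]; crop(p,'pics/s3.png',320,120,460,240,5)
p=env.snapshot('top')[0][:,:,::-1]; crop(p,'pics/t3.png',95,105,235,205,5)
o=env.get_obs();print(o['eef_pos'],o['contact_force'])
```

```text
[688.82392844  82.02137947 107.67287181] [-0.21333364  0.69265314 -0.16580456]
```

View pics/s3.png

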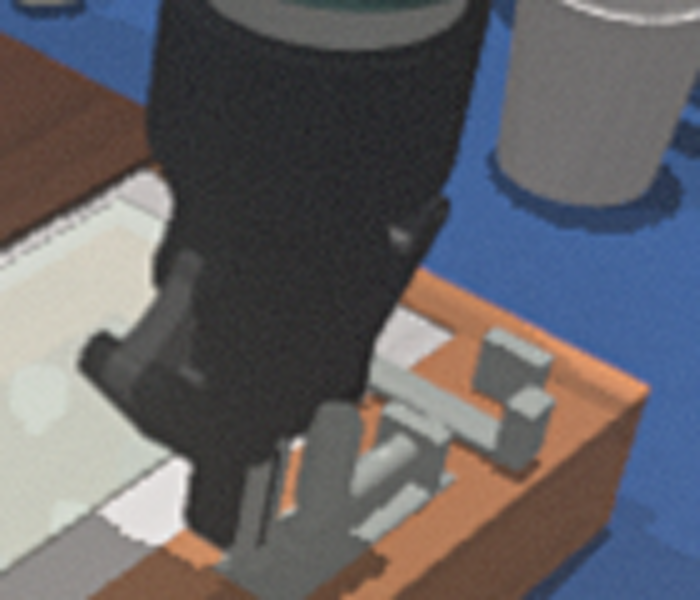

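View pics/t3.png

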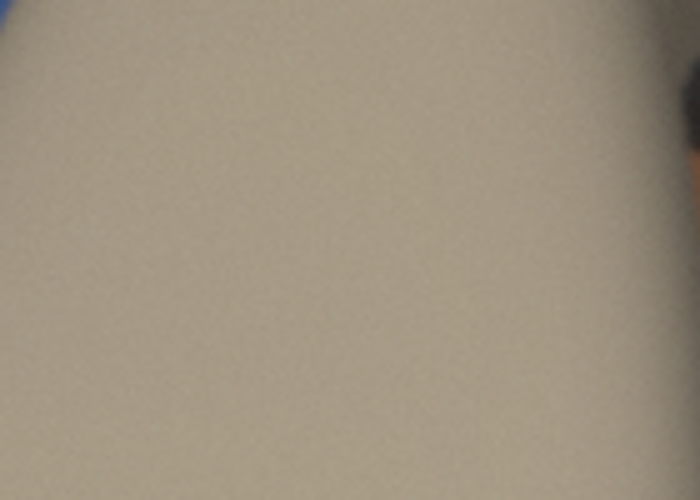

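jog_arm(
  rows=[
    {"grip": 255,"travel": [-0.02,0.04,-0.05],"rot": [0,0,0]},
    {"grip": 255,"travel": [-0.02,0.08,-0.05],"rot": [0,0,0]},
    {"grip": 255,"travel": [-0.02,0.11,-0.05],"rot": [0,0,0]},
    {"grip": 255,"travel": [-0.02,0.13,-0.05],"rot": [0,0,0]},
  ],
)

```text
clock: 24.35
eef_pos: [691.3, 95.2, 112.3]
eef_rot: [-180.0, -0.0, 177.9]
contact_force: [0.6, -0.5, -1.3]
width: -0.2
```

jog_arm(
  rows=[
    {"grip": 255,"travel": [0,0.02,0],"rot": [0,0,0]},
    {"grip": 255,"travel": [0,0.03,0],"rot": [0,0,0]},
  ],
)

```text
clock: 24.6
eef_pos: [691.4, 98.0, 112.2]
eef_rot: [-180.0, -0.0, 177.9]
contact_force: [-0.3, 0.5, -0.1]
width: -0.2
```

jog_arm(
  rows=[
    {"grip": 255,"travel": [0,0.02,0],"rot": [0,0,0]},
    {"grip": 255,"travel": [0,0.04,0],"rot": [0,0,0]},
  ],
)

```text
clock: 24.85
eef_pos: [691.6, 101.9, 112.3]
eef_rot: [180.0, -0.0, 177.9]
contact_force: [-0.2, 0.8, -0.4]
width: 0.1
```

jog_arm(
  rows=[
    {"grip": 255,"travel": [0,0.02,0],"rot": [0,0,0]},
    {"grip": 255,"travel": [0,0.04,0],"rot": [0,0,0]},
  ],
)

```text
clock: 25.1
eef_pos: [691.7, 105.1, 112.3]
eef_rot: [-179.9, -0.0, 177.9]
contact_force: [-0.7, -2.4, 0.5]
width: -0.1
```

jog_arm(
  rows=[
    {"grip": 255,"travel": [0,0.02,0],"rot": [0,0,0]},
    {"grip": 255,"travel": [0,0.04,0],"rot": [0,0,0]},
    {"grip": 255,"travel": [0,0.06,0],"rot": [0,0,0]},
  ],
)

```text
clock: 25.48
eef_pos: [692.0, 111.8, 112.3]
eef_rot: [-180.0, 0.0, 177.9]
contact_force: [-0.3, -2.9, 0.2]
width: 0.2
```

jog_arm(
  rows=[
    {"grip": 255,"travel": [0,0.02,0],"rot": [0,0,0]},
    {"grip": 255,"travel": [0,0.04,0],"rot": [0,0,0]},
    {"grip": 255,"travel": [0,0.06,0],"rot": [0,0,0]},
  ],
)

```text
clock: 25.85
eef_pos: [692.2, 118.0, 112.3]
eef_rot: [-180.0, -0.0, 177.9]
contact_force: [-0.5, -3.1, 0.4]
width: 0.0
```

jog_arm(
  rows=[
    {"grip": 255,"travel": [0,0.02,0],"rot": [0,0,0]},
    {"grip": 255,"travel": [0,0.04,0],"rot": [0,0,0]},
  ],
)

```text
clock: 26.1
eef_pos: [692.4, 122.0, 112.3]
eef_rot: [180.0, 0.0, 177.9]
contact_force: [0.3, -3.4, 0.3]
width: -0.2
```

jog_arm(
  rows=[
    {"grip": 255,"travel": [0,0.02,0],"rot": [0,0,0]},
    {"grip": 255,"travel": [0,0.04,0],"rot": [0,0,0]},
  ],
)

```text
clock: 26.35
eef_pos: [692.5, 126.0, 112.3]
eef_rot: [180.0, 0.0, 177.9]
contact_force: [-0.6, -1.6, 0.9]
width: 0.0
```

jog_arm(
  rows=[
    {"grip": 255,"travel": [0,0.02,0],"rot": [0,0,0]},
    {"grip": 255,"travel": [0,0.04,0],"rot": [0,0,0]},
  ],
)

```text
clock: 26.6
eef_pos: [692.6, 130.0, 112.3]
eef_rot: [-180.0, -0.0, 177.9]
contact_force: [-0.0, -2.8, -0.0]
width: 0.4
```

jog_arm(
  rows=[
    {"grip": 255,"travel": [0,0.02,0],"rot": [0,0,0]},
    {"grip": 255,"travel": [0,0.04,0],"rot": [0,0,0]},
  ],
)

```text
clock: 26.85
eef_pos: [692.8, 134.0, 112.3]
eef_rot: [-180.0, 0.0, 177.9]
contact_force: [0.6, -3.3, -0.2]
width: -0.1
```

jog_arm(
  rows=[
    {"grip": 255,"travel": [0,0.01,0],"rot": [0,0,0]},
    {"grip": 255,"travel": [0,0.02,0],"rot": [0,0,0]},
  ],
)

```text
clock: 27.1
eef_pos: [692.9, 135.9, 112.3]
eef_rot: [-180.0, 0.0, 177.9]
contact_force: [0.5, -2.7, -0.3]
width: 0.2
```

jog_arm(
  rows=[
    {"grip": 255,"travel": [0,0.01,0],"rot": [0,0,0]},
    {"grip": 255,"travel": [0,0.02,0],"rot": [0,0,0]},
  ],
)

```text
clock: 27.35
eef_pos: [692.9, 137.9, 112.3]
eef_rot: [-180.0, 0.0, 177.9]
contact_force: [0.8, -2.0, 0.2]
width: 0.1
```

jog_arm(
  rows=[
    {"grip": 255,"travel": [0,0.01,0],"rot": [0,0,0]},
  ],
)

```text
clock: 27.48
eef_pos: [693.0, 138.3, 112.3]
eef_rot: [-179.9, 0.0, 177.9]
contact_force: [0.5, -5.9, 0.9]
width: 0.2
```

jog_arm(
  rows=[
    {"grip": 255,"travel": [0,0.01,0],"rot": [0,0,0]},
  ],
)

```text
clock: 27.6
eef_pos: [693.0, 138.5, 112.4]
eef_rot: [-179.8, 0.0, 177.9]
contact_force: [0.7, -6.8, 0.7]
width: -0.3
```

jog_arm(
  rows=[
    {"grip": 255,"travel": [0,0.005,0],"rot": [0,0,0]},
    {"grip": 255,"travel": [0,0.01,0],"rot": [0,0,0]},
  ],
)

```text
clock: 27.85
eef_pos: [693.0, 138.6, 112.4]
eef_rot: [-179.7, -0.0, 177.8]
contact_force: [0.7, -8.7, 0.7]
width: 0.1
```

jog_arm(
  rows=[
    {"grip": 255,"travel": [0,-0.15,0],"rot": [0,0,0]},
    {"grip": 255,"travel": [0,-0.3,-0.1],"rot": [0,0,0]},
    {"grip": 255,"travel": [0,-0.3,-0.6],"rot": [0,0,0]},
    {"grip": 255,"travel": [0.6,-0.3,-1],"rot": [0,0,0]},
    {"grip": 255,"travel": [1,-0.3,-1],"rot": [0,0,0]},
  ],
)

```text
clock: 28.48
eef_pos: [593.6, 114.6, 216.9]
eef_rot: [179.9, 0.4, 177.9]
contact_force: [-0.4, 0.6, 0.1]
width: 0.4
```

jog_arm(
  rows=[
    {"grip": 255,"travel": [0.5,0,0],"rot": [0,0,0]},
    {"grip": 255,"travel": [1,0,0],"rot": [0,0,0]},
    {"grip": 255,"travel": [1,0,0],"rot": [0,0,0]},
  ],
)

```text
clock: 28.85
eef_pos: [487.5, 118.2, 212.2]
eef_rot: [179.9, -0.2, 178.0]
contact_force: [0.8, -0.1, -0.4]
width: -0.0
```

jog_arm(
  rows=[
    {"grip": 255,"travel": [0.5,0,0],"rot": [0,0,0]},
    {"grip": 255,"travel": [1,0,0],"rot": [0,0,0]},
    {"grip": 255,"travel": [1,0,0],"rot": [0,0,0]},
  ],
)

```text
clock: 29.22
eef_pos: [389.4, 121.8, 212.3]
eef_rot: [180.0, -0.1, 178.0]
contact_force: [0.4, 0.6, 0.7]
width: -0.5
```

Run:
```python
from h import *
s=env.snapshot('scene')[0][:,:,::-1]; t=env.snapshot('top')[0][:,:,::-1]
cv2.imwrite('pics/s4f.png',s); cv2.imwrite('pics/t4f.png',t)
crop(s,'pics/s4.png',335,140,465,250,6)
a=cv2.resize(t[105:205,95:235],None,fx=4,fy=4,interpolation=2); b=cv2.resize(t[105:205,320:380],None,fx=4,fy=4,interpolation=2)
cv2.imwrite('pics/t4.png',np.hstack([a,b]))
```

```text
(no output)
```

View pics/s4.png

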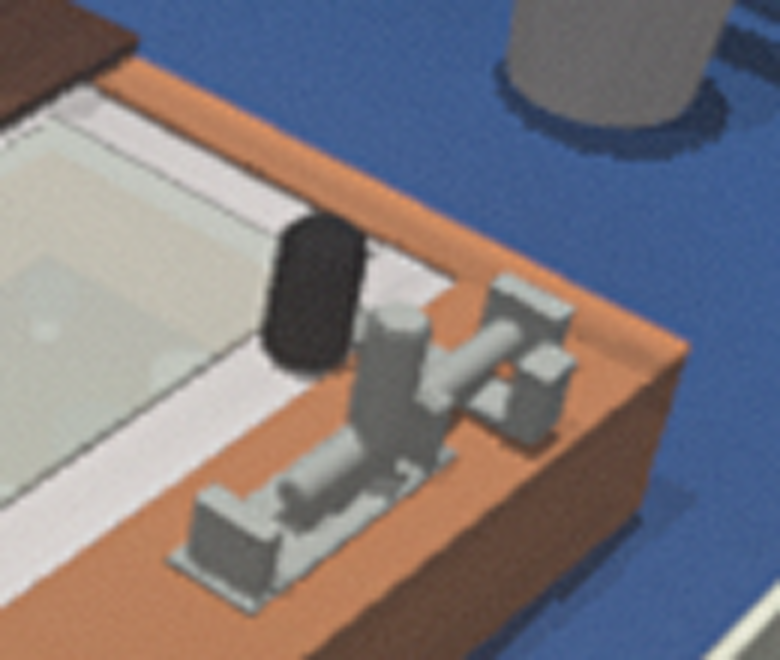

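View pics/t4.png

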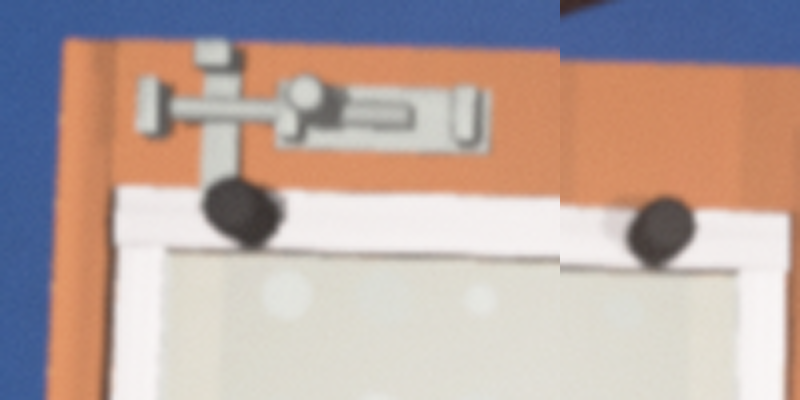

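View pics/t4f.png

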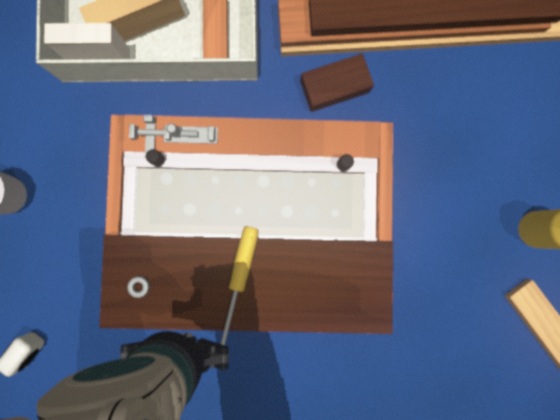

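The top view shows the bolt's tongue reaching past the lug into the keeper at about (148,105), with its knob at about (306,95). The cover's rail lies flush along the rim, and the screwdriver and ring haven't moved.

Run:
```python
from bench import env
o=env.get_obs();print(o['clock'],o['contact_force']);print(env.close_job())
```

```text
29.325 [ 0.84001846 -0.11894198  0.08827751]
the job is handed in; nothing more can be done
None
```

The cover is fully home and square against the far rim, and the bolt is across and holding the lug. I handed the job in at 29.3 s, with the arm clear and the gripper closed.

- **Cover:** I pushed the two knobs in turn, four pushes on the left and three on the right. Both ends came up against the hard stop. The highest push reading was about 11 N, though I only had a force reading at the end of each move. At the stops, the line between the two knobs was at 2.25°, against 2.0 to 2.2° for the case's edges, so the cover is square to within measurement error.
- **Bolt:** It slid at about 3 N with no strike on the lug, then came up hard; I stopped pushing at 8.7 N. In the last pictures its tongue reaches past the lug into the keeper.
- **Bolt travel:** A rough estimate from the top picture gave about 35 mm against the nominal 36 mm. That is within its error, and the hard stop agrees with full travel.
- **Other things:** The screwdriver, ring and everything else look as they were at the start.

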